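Tester pen on the earth bolt of the yard's mains box

ROBOT

A 6-joint arm with a two-finger parallel gripper is mounted at the origin on the work surface. World frame = base frame: x ahead of the robot, y to its left, z up, the work surface at z = 0. Lengths are in m, angles in rad, forces in N, time in s.
With the tool pointing down it reaches from about 0.4 to 0.825 m from the base axis. Payload 7 kg.
Tool frame: the origin (TCP) lies at the centre of the arm's flange, where the gripper is bolted on; the fingertips stand 173 mm ahead of it and the grasp point (between the pads) lies 155 mm ahead of it; z points along the fingers, y is the direction in which the jaws open and shut (so a half turn about z gives the same grasp; the last joint's range is limited). The gripper opens to 85 mm and grips with 20 to 120 N. Pads are 22 mm wide; open, the fingers measure 114 mm over their backs; the gripper's body (76 mm by 85 mm) begins 54 mm behind the grasp point. The pads swing forward as they close: fully open they stand 13 mm farther back than shut.
Start: joints at [-0.881, 0.359, 0.012, 0, -1.224, -0.288], TCP at [0.264, -0.621, 0.405] pointing down, gripper open.
Joint ranges: [-3.07, 3.07], [-1.43, 2.12], [-1.02, 1.25], [-3.03, 1.67], [-3.05, -0], [-3.03, 3.03]. Speed limits (rad/s): [2.39, 2.39, 3.01, 3.14, 3.14, 3.14].

INTERFACE

Orientations are given as a unit quaternion [x, y, z, w].
In Python, from bench import env gives the robot as it stands.
- The arm moves only by the tool move_arm, never from a script. Its argument "series" is a list of rows, each an object with "linear": the shift along the world's x, y, z in mm, a list of three; "roll": the turn about the world's z in degrees. In form: [{"linear": [tx, ty, tz], "roll": roll}, ...]. A call has 1 to 12 rows; each row is the pose to reach, as a shift and turn from the pose commanded when the call began; what a row does not reach only later rows make up. A row lasts 1/10 s, in which the tool goes at most 50 mm and 8.59 degrees, less where a joint would pass 70% of its speed; a pose out of reach is approached as far as the arm can. A call with a gripper value outside its range is refused whole. "grip" is the finger opening in mm, from 0 to 85.4, set as the call begins (left out, the last holds). The fingers move at their own pace and stop on an object; the grip force is fixed at half the most. Time passes only in rows, so rows that repeat a pose let the fingers close. It gives the time, the measured TCP pose, the force and the opening at its end, in the units of the state.
- env.observe(): the state, without advancing time (a new reading comes with each control period).
- env.read_camera(name): name is "side" or "top" or "wrist"; returns a dict with "pixels" (384x512x3 uint8, red, green, blue), "mtx" (3x3 intrinsics, pixels), "extrinsics" (4x4, takes a point from camera to world coordinates). Camera axes: x right, y down, z forward; pixel columns grow to the right and rows downward; lengths in m; the calibration is good to about 2 mm. A picture is of the moment at which its call begins. There is no depth.
- env.job_done(): hands the job in, once; it reports no verdict.
The state is a dict: "time_s": time; "joints": joint angles; "dq": joint speeds; "joint_torque": joint torques, N m; "ee_pos": TCP position; "tool_rot": TCP orientation; "contact_force": force on the tool from outside, world axes, zero at the start; "moment": the same for the moment, N m; "width": finger opening in m.
Only numpy, scipy, OpenCV 4.12 (cv2) and the standard library are available. Lean on these libraries where they do the work, as an engineer would, in place of code of your own. Each camera call takes 0.05 s, during which the arm holds its last target. There are 200 camera calls.

TASK

Check the casing of the grey steel mains box for a live fault: first push its door fully shut so that it snaps home on its catch, then lift the tester pen out of the wooden tool block and touch its spring nose to the middle of the hexagon head of the earth bolt on the box's sloping roof. Hold the pen square to that sloping roof (not plumb), pressing lightly so that the spring nose gives way but is not pushed to its stop, and finish still holding it there. Leave everything else on the bench where it is.

Things in the scene. Friction and masses are not known exactly. Their poses are not given: they have to be found in the camera images.
- mains_box: grey sheet-steel mains box screwed to the bench, 130 deep (x), 240 wide (y); origin on the bench under its centre, z up, door on its -x side. The roof is one plane, 20 degrees down to the front: 195 mm high above the origin, 164 at the front eave (x = -85, 8 mm past the shut door's face). On it: the earth bolt, two black cable glands (23 high, near the back, y = +-85), four tiny corner screws
- door (a joint): angle of the box's front door, rad: 0 shut, grows as it opens to the robot; starts at 0.45 to 0.9. Steel door 230 wide, from 20 to 150 mm above the bench, 12 thick, hinged at the box's +y front edge, free edge at -y. Slight friction, stays where left. In the last 0.06 rad a roller catch inside resists with about 6 N at the free edge; past 0.02 it snaps the door to 0 and holds it
- door_hinge (a point): on the door's upright hinge axis, 85 mm above the bench, in the plane of the door's inner face; at (-66, 115, 85) mm in the box's axes. Its axes turn with the door (parallel to the box's when shut): the door runs from here along -y, its outer face lies at x = -12 mm
- door_pull (a point): centre of the end face of the round black pull knob (24 mm across, stands 22 mm out from the door's face), 205 mm from the hinge axis, 85 mm above the bench
- bolt_head: head of the earth bolt on the roof: bare steel hexagon 18 mm across flats, 7.5 high, on a 30 mm washer and a bare metal patch, with a small earth mark below it on the slope. Origin at the centre of the head's flat top; z axis square out of it (square to the roof: 20 degrees off plumb, leaning to the box's front). Fixed; at x = -23 mm in the box's axes, anywhere within y = +-60
- tester: tester pen, grey, 150 mm long, 70 g, upright in one hole of the tool block, nose down, collar resting on the block's top (80 mm). Origin at the nose's end, z along the pen to its cap. Along z: nose 6 mm across to 12 mm, shank 12 across to 60, collar 22 across to 65, round grip 17 across from 65 to 140, steel cap 12 across to 150; a thin clip, no hindrance to a grip, lies along the top 30 mm
- tester_nose (a joint): how far the pen's spring nose is pushed in, m: 0 = sprung out, 0.008 = at its stop. The spring gives 0.8 N at first and 4 N at 8 mm (0.4 N per mm)
- tester_tip (a point): end of the pen's spring nose (moves in with it)
- tool_block: wooden tool block 64 (x) x 190 (y) x 80 high, fixed; origin under its centre. Three upright 15 mm holes, 70 deep, in a row along its y axis at -60, 0 and +60 mm, hold the tester, the screwdriver and the nut driver in any order. It stands to the left or to the right in front of the mains box
- screwdriver: screwdriver standing in the tool block, black eight-sided handle 26 mm thick, its top 162 mm above the bench; leave it in place
- nut_driver: nut driver standing in the tool block, wooden round handle 29 mm thick, its top 144 mm above the bench; leave it in place
- parts_tray: open steel tray with nuts, 130 x 180 x 30 high, fixed, on the other side of the door from the tool block; origin under its centre
- jar: glass jar with a steel twist cap, 66 mm across, 78 high, origin under its centre; leave it
- brake_lever: aluminium brake lever lying on the bench, 185 mm long, 18 mm high, origin under its middle; leave it
- feeler_gauge: stainless feeler gauge with two blades fanned out, 95 mm long, 10 mm high; leave it
- tyre_lever: plastic tyre lever lying on the bench, 200 mm long, 15 mm high; leave it
- wrench: steel spanner lying on the bench, 170 mm long, 8 mm high; leave it
There are look-alikes about, which are no part of the job. Leave any green look-alike of the tool_block alone.

How it is judged:
By the outcome, as a careful person would: the job done as asked, in the order asked, and still so for the second after the job is handed in, while the arm keeps its last pose, push and grip.
It also fails if it takes over 54 s, if anything falls off the work surface, if the arm or the gripper's body presses on something with over 40 N, if the wrist force passes 120 N, or if a joint passes its speed limit or range.

## Working session

There is one attempt and no reset: what is moved stays moved. The work goes in short steps, Python scripts to look and compute and a tool call to move; the robot and the scene stay as the last step left them, time stands still between calls to the robot, and variables do not carry over. Pictures are saved under pics/ and viewed, about 8 in all and at most 12, crops included, and the job is handed in when it is done.

Besides the shell and the picture viewer there is one more tool, called after "Call:" by a JSON object that holds its "api" and its "payload". move_arm: Moves the arm, as the interface text tells. Its arguments: {"type":"object","properties":{"series":{"type":"array"},"grip":{"type":"number"}},"required":["series"]}

```bash
mkdir -p pics; ls
cat > h.py <<'E'
import numpy as np, cv2
from bench import env
def cam(n,f=None):
    c=env.read_camera(n); K=np.array(c["mtx"]);T=np.array(c["extrinsics"])
    if f: 
        cv2.imwrite(f,cv2.cvtColor(np.array(c["pixels"]),cv2.COLOR_RGB2BGR)); np.savez(f+".npz",K=K,T=T)
    return np.array(c["pixels"]),K,T
def load(f): d=np.load(f+".npz"); return d["K"],d["T"]
def ray(K,T,uv):
    return T[:3,3],T[:3,:3]@np.linalg.solve(K,[uv[0],uv[1],1])
def atz(K,T,uv,z):
    o,d=ray(K,T,uv); return o+d*(z-o[2])/d[2]
def proj(K,T,P):
    P=np.atleast_2d(P); q=(P-T[:3,3])@T[:3,:3]@K.T; return q[:,:2]/q[:,2:]
E
python3 - <<'E'
from h import *
ims=[]
for n in("top","side"):
    p,K,T=cam(n,f"pics/{n}0.png"); print(n,K[0,0],T.round(3).tolist())
    b=cv2.cvtColor(p,cv2.COLOR_RGB2BGR); cv2.imwrite(f"pics/{n}0b.png",cv2.resize(b,(800,600),interpolation=cv2.INTER_CUBIC))
s=env.observe(); print({k:np.round(s[k],3).tolist() for k in s})
E
```

```text
pics
top 430.5063224382567 [[0.006, -0.989, 0.145, 0.328], [-1.0, -0.003, 0.026, -0.07], [-0.026, -0.145, -0.989, 1.246], [0.0, 0.0, 0.0, 1.0]]
side 452.86235470991994 [[0.962, -0.138, 0.237, 0.124], [-0.274, -0.486, 0.83, -1.317], [0.001, -0.863, -0.505, 0.899], [0.0, 0.0, 0.0, 1.0]]
{'time_s': 0.1, 'joints': [-0.881, 0.359, 0.011, -0.0, -1.224, -0.288], 'dq': [0.001, -0.002, 0.003, -0.0, 0.001, -0.0], 'joint_torque': [-0.002, -58.476, 29.411, 6.955, -0.003, -0.0], 'ee_pos': [0.264, -0.621, 0.404], 'tool_rot': [-0.199, 0.98, 0.001, -0.0], 'contact_force': [-0.268, -0.253, -0.577], 'moment': [0.019, 0.003, -0.017], 'width': 0.086}
```

View pics/top0b.png

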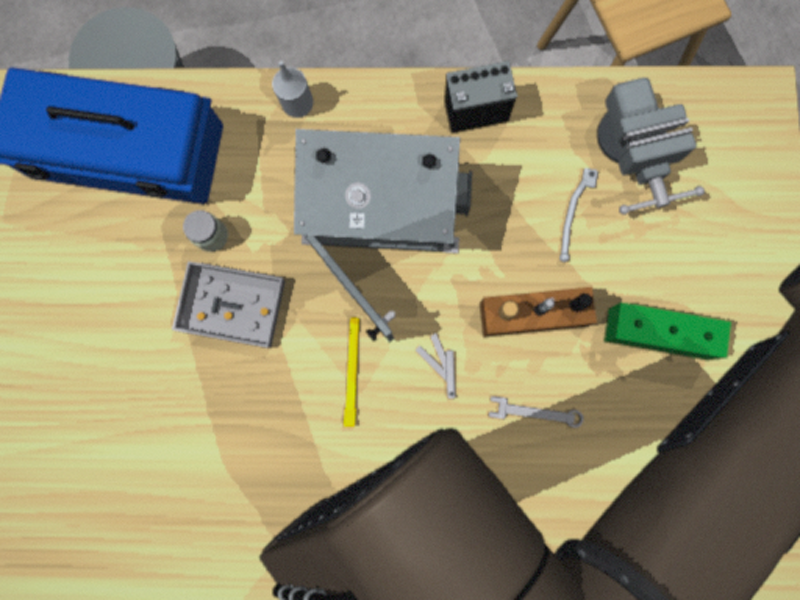

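View pics/side0b.png

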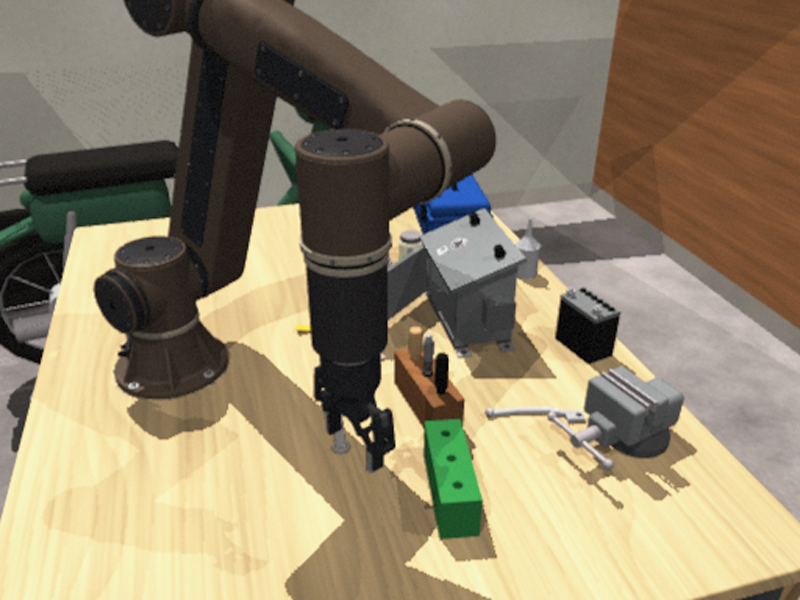

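Run:
```python
import cv2
b=cv2.imread("pics/top0.png")[75:225,180:385]
cv2.imwrite("pics/c1.png",cv2.resize(b,None,fx=3.9,fy=3.9,interpolation=cv2.INTER_CUBIC))
```

```text
(no output)
```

View pics/c1.png

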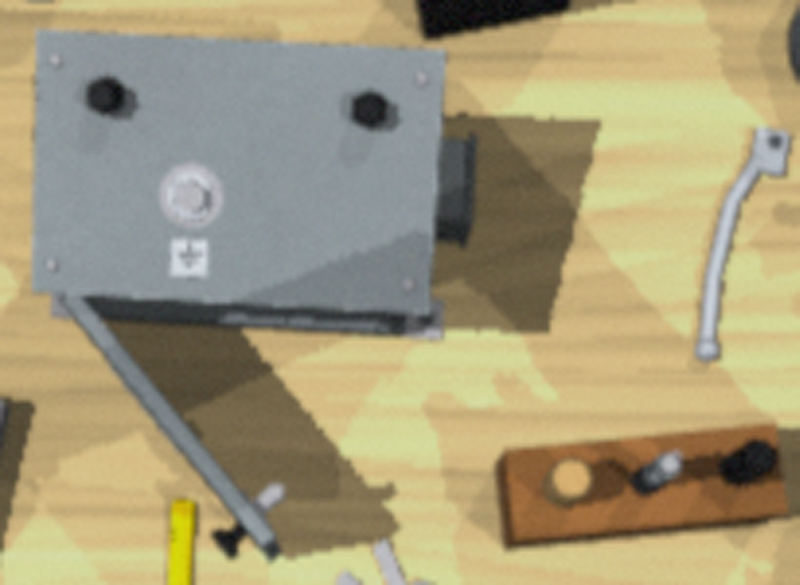

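```bash
cat > fit.py <<'E'
from h import *
from scipy.optimize import least_squares
K,T=load("pics/top0.png")
px=lambda a:np.array(a)/3.9+[180,75]
t20=np.tan(np.radians(20)); c,s=np.cos,np.sin
def R(a): return np.array([[c(a),-s(a),0],[s(a),c(a),0],[0,0,1]])
obs=px([(34,291),(429,310),(39,31),(444,53),(105,95),(369,109)])
def w(p,P): return np.atleast_2d(P)@R(p[2]).T+[p[0],p[1],0]
def mod(p):
    W,xb,xg=p[3:]; rz=lambda x:.195+x*t20
    n=np.array([-s(.349),0,c(.349)])*.023
    P=[(-.085,W,.164),(-.085,-W,.164),(xb,W,rz(xb)),(xb,-W,rz(xb)),np.array([xg,.085,rz(xg)])+n,np.array([xg,-.085,rz(xg)])+n]
    return proj(K,T,w(p,np.array(P)))
r=least_squares(lambda p:(mod(p)-obs).ravel(),[.75,-.05,0,.125,.07,.04])
p=r.x; print("box",p.round(4),"res",r.fun.round(1))
# bolt: head top on plane square to roof
n=np.array([-s(.349),0,c(.349)])
o,d=ray(K,T,px((192,195))); Ri=R(p[2]).T; o=Ri@(o-[p[0],p[1],0]); d=Ri@d
for h in(.0075,.010):
    t=((.195+h/c(.349))-o[2]+t20*o[0])/(d[2]-t20*d[0]); b=o+d*t; print("bolt box",b.round(4),"world",w(p,b).round(4))
H=np.array([-.066,.115,0])
def door(ph,P): return w(p,H+R(-ph)@np.array(P))
for uv,P in(((272,550),(-.012,-.23,.15)),((228,541),(-.034,-.205,.085))):
    q=least_squares(lambda a:(proj(K,T,door(a[0],P))[0]-px(uv)),[.7]); print("door",q.x,q.fun)
B=[atz(K,T,px(u),.08)[:2] for u in((505,452),(775,426),(790,514))]; print("block",np.round(B,4),np.linalg.norm(B[0]-B[1]),np.linalg.norm(B[1]-B[2]))
print("cap",atz(K,T,px((673,461)),.17),"collar",atz(K,T,px((648,484)),.085))
E
python3 fit.py
```

```text
box [ 6.739e-01 -4.000e-04 -5.520e-02  1.306e-01  7.110e-02  3.560e-02] res [ 0.2 -0.3 -0.1  0.3  0.   0.3  0.3 -0.3 -0.7  0.1  0.3 -0.1]
bolt box [-0.0237  0.0274  0.1944] world [[0.6517 0.0282 0.1944]]
bolt box [-0.0244  0.0271  0.1968] world [[0.651  0.028  0.1968]]
door [0.8202041] [-1.44799806 -1.95913384]
door [0.80235086] [-0.03039139 -0.05047476]
block [[ 0.5006 -0.1834]
 [ 0.5194 -0.3717]
 [ 0.4577 -0.3798]] 0.1891771904398757 0.06229814877123957
cap [ 0.48169996 -0.28242311  0.17      ] collar [ 0.4776635  -0.28152583  0.085     ]
```

```bash
cat > arc.py <<'E'
from h import *
p=[.6739,-.0004,-.0552]; c,s=np.cos,np.sin
R=lambda a:np.array([[c(a),-s(a)],[s(a),c(a)]])
H=np.array([-.066,.115])
def tcp(ph,gap,back=.057): return R(p[2])@(H+R(-ph)@np.array([-.034-back-gap,-.205]))+p[:2]
def jaw(ph): return np.degrees(-ph+p[2])
if __name__=="__main__":
    cur=np.array(env.observe()["ee_pos"]);print(cur, env.observe()["joints"])
    for ph,g in((.8,.02),(.8,0),(.6,0),(.4,0),(.2,0),(.06,0),(0,0),(-.03,0)):
        t=tcp(ph,g); print(ph,g,(t*1e3).round(1),"jaw",jaw(ph).round(1),"reach",np.linalg.norm(t).round(3))
E
python3 arc.py
```

```text
[ 0.26391566 -0.62106903  0.40386081] [-8.80869654e-01  3.59304539e-01  1.11424218e-02 -3.07437947e-04
 -1.22412422e+00 -2.88128135e-01]
0.8 0.02 [386.8  67.3] jaw -49.0 reach 0.393
0.8 0 [399.9  52.3] jaw -49.0 reach 0.403
0.6 0 [417.3  11. ] jaw -37.5 reach 0.417
0.4 0 [442.5 -26.1] jaw -26.1 reach 0.443
0.2 0 [474.5 -57.3] jaw -14.6 reach 0.478
0.06 0 [500.4 -75.1] jaw -6.6 reach 0.506
0 0 [512.2 -81.6] jaw -3.2 reach 0.519
-0.03 0 [518.2 -84.6] jaw -1.4 reach 0.525
```

Run:
```python
from arc import *
a=tcp(.8,.015,.0445)*1e3; print(a.round(1))
for ph in np.arange(.8,-.05,-.06): 
    t=tcp(ph,0,.0445)*1e3; print(ph.round(2),(t-a).round(1),"roll",(np.degrees(.8-ph)).round(1))
```

```text
[398.3  54.1]
0.8 [  9.8 -11.3] roll 0.0
0.74 [ 14.7 -23.6] roll 3.4
0.68 [ 20.3 -35.5] roll 6.9
0.62 [ 26.6 -47. ] roll 10.3
0.56 [ 33.6 -58.2] roll 13.8
0.5 [ 41.3 -68.9] roll 17.2
0.44 [ 49.6 -79.1] roll 20.6
0.38 [ 58.4 -88.9] roll 24.1
0.32 [ 67.9 -98. ] roll 27.5
0.26 [  77.9 -106.6] roll 30.9
0.2 [  88.3 -114.6] roll 34.4
0.14 [  99.3 -122. ] roll 37.8
0.08 [ 110.6 -128.6] roll 41.3
0.02 [ 122.4 -134.6] roll 44.7
-0.04 [ 134.4 -139.9] roll 48.1
```

Call:
{"api": "move_arm", "payload": {"series": [{"linear": [35,45,0],"roll": 3},{"linear": [70,90,0],"roll": 6},{"linear": [100,135,0],"roll": 9},{"linear": [130,180,0],"roll": 12},{"linear": [160,225,0],"roll": 15},{"linear": [180,270,0],"roll": 18},{"linear": [190,318,0],"roll": 18},{"linear": [195,366,0],"roll": 18},{"linear": [195,414,0],"roll": 18},{"linear": [190,462,0],"roll": 18},{"linear": [180,510,0],"roll": 18},{"linear": [170,558,0],"roll": 18}], "grip": 60}}

```text
time_s: 1.3
ee_pos: [0.4363, -0.0766, 0.4044]
tool_rot: [-0.35, 0.937, 0.0, -0.0]
contact_force: [1.7, 0.7, 0.7]
width: 0.06
```

Call:
{"api": "move_arm", "payload": {"series": [{"linear": [-12,40,0],"roll": 0},{"linear": [-24,80,0],"roll": 0},{"linear": [-36,117,0],"roll": 0},{"linear": [-36,117,-30],"roll": 0},{"linear": [-36,117,-60],"roll": 0},{"linear": [-36,117,-90],"roll": 0},{"linear": [-36,117,-120],"roll": 0},{"linear": [-36,117,-145],"roll": 0},{"linear": [-36,117,-159],"roll": 0},{"linear": [-36,117,-159],"roll": 0},{"linear": [-36,117,-159],"roll": 0}]}}

```text
time_s: 2.4
ee_pos: [0.4011, 0.0387, 0.2459]
tool_rot: [-0.35, 0.937, -0.0, -0.0]
contact_force: [0.1, -0.5, 0.5]
width: 0.06
```

Run:
```python
from h import *
s=env.observe(); print({k:np.round(s[k],3).tolist() for k in ("joints","ee_pos","contact_force")})
a=[cv2.cvtColor(cam(n,f"pics/{n}1.png")[0],cv2.COLOR_RGB2BGR) for n in("top","side")]
cv2.imwrite("pics/c2.png",np.hstack([cv2.resize(a[0][100:300,130:330],(400,400)),cv2.resize(a[1][100:300,150:350],(400,400))]))
```

```text
{'joints': [0.592, 0.088, -0.775, 0.0, -0.708, -1.447], 'ee_pos': [0.401, 0.039, 0.246], 'contact_force': [0.075, -0.506, 0.527]}
```

View pics/c2.png

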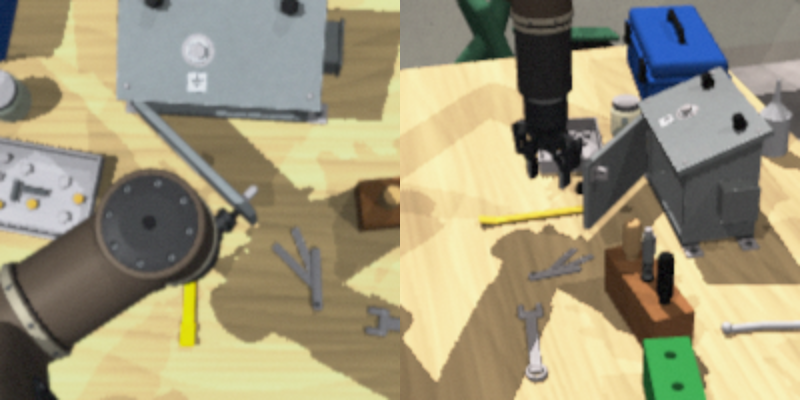

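Call:
{"api": "move_arm", "payload": {"series": [{"linear": [10,-11,0],"roll": 0},{"linear": [10,-11,0],"roll": 0},{"linear": [10,-11,0],"roll": 0}]}}

```text
time_s: 2.8
ee_pos: [0.411, 0.0276, 0.2463]
tool_rot: [-0.35, 0.937, 0.0, 0.001]
contact_force: [-0.3, -0.5, 0.0]
width: 0.0603
```

Call:
{"api": "move_arm", "payload": {"series": [{"linear": [3,-3,0],"roll": 3.5},{"linear": [8,-9,0],"roll": 6.9},{"linear": [14,-20,0],"roll": 10.3},{"linear": [21,-32,0],"roll": 13.8},{"linear": [29,-42,0],"roll": 17.2},{"linear": [37,-53,0],"roll": 20.6},{"linear": [46,-62,0],"roll": 24.1},{"linear": [55,-72,0],"roll": 27.5},{"linear": [65,-80,0],"roll": 30.9},{"linear": [76,-88,0],"roll": 34.4},{"linear": [76,-88,0],"roll": 34.4}]}}

```text
time_s: 3.9
ee_pos: [0.4878, -0.0605, 0.246]
tool_rot: [-0.612, 0.791, -0.0, 0.0]
contact_force: [0.0, 0.5, -0.0]
width: 0.0603
```

Run:
```python
from h import *
s=env.observe(); print({k:np.round(s[k],3).tolist() for k in ("joints","ee_pos","contact_force")})
a=[cv2.cvtColor(cam(n,f"pics/{n}2.png")[0],cv2.COLOR_RGB2BGR) for n in("top","side")]
cv2.imwrite("pics/c3.png",np.hstack([cv2.resize(a[0][100:300,130:330],(400,400)),cv2.resize(a[1][80:240,200:360],(400,400))]))
```

```text
{'joints': [0.277, 0.228, -0.592, 0.0, -0.75, -0.532], 'ee_pos': [0.488, -0.061, 0.246], 'contact_force': [0.02, 0.537, -0.031]}
```

View pics/c3.png

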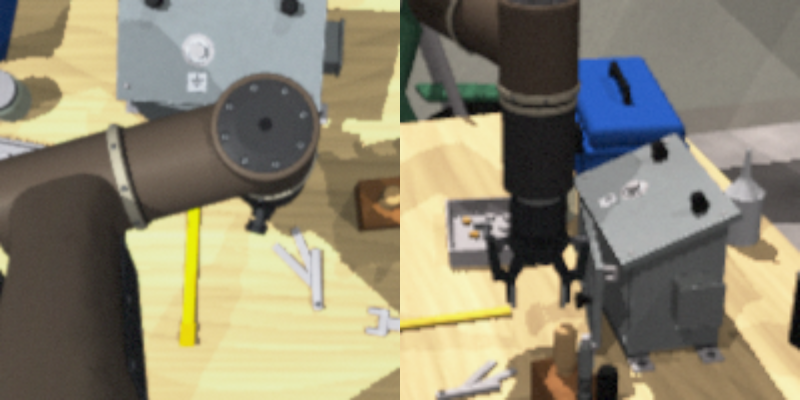

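Call:
{"api": "move_arm", "payload": {"series": [{"linear": [11,-7,0],"roll": 3.4},{"linear": [17,-11,0],"roll": 5.2},{"linear": [22,-14,0],"roll": 6.9},{"linear": [26,-16,0],"roll": 8},{"linear": [30,-18,0],"roll": 9.2},{"linear": [30,-18,0],"roll": 9.2}]}}

```text
time_s: 4.6
ee_pos: [0.5142, -0.0781, 0.2451]
tool_rot: [-0.673, 0.74, 0.002, -0.002]
contact_force: [-11.3, 4.4, 7.9]
width: 0.0602
```

Call:
{"api": "move_arm", "payload": {"series": [{"linear": [3,-2,0],"roll": 1.1},{"linear": [6,-3,0],"roll": 1.1},{"linear": [6,-3,0],"roll": 1.1}]}}

```text
time_s: 4.9
ee_pos: [0.5153, -0.0817, 0.2428]
tool_rot: [-0.679, 0.734, 0.006, -0.007]
contact_force: [-26.7, 4.4, 4.4]
width: 0.0602
```

Run:
```python
from h import *
s=env.observe(); print({k:np.round(s[k],3).tolist() for k in ("ee_pos","contact_force","moment")})
a=[cv2.cvtColor(cam(n,f"pics/{n}3.png")[0],cv2.COLOR_RGB2BGR) for n in("top","side")]
cv2.imwrite("pics/c4.png",np.hstack([cv2.resize(a[0][100:200,180:280],(400,400)),cv2.resize(a[1][120:220,240:340],(400,400),interpolation=cv2.INTER_CUBIC)]))
```

```text
{'ee_pos': [0.515, -0.082, 0.243], 'contact_force': [-26.673, 4.362, 4.408], 'moment': [0.932, 7.443, -0.172]}
```

View pics/c4.png

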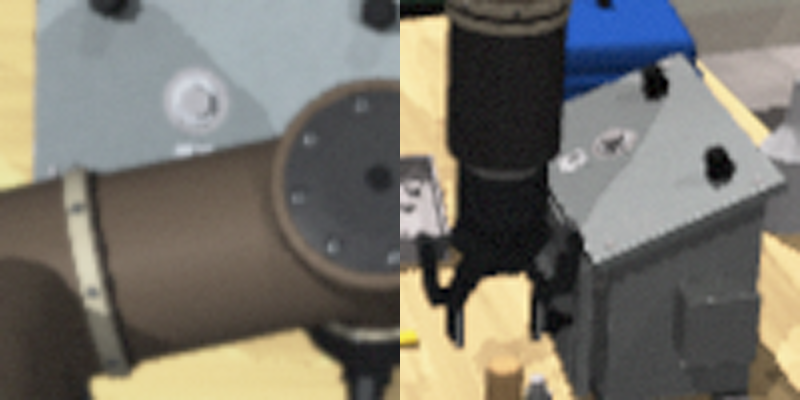

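Call:
{"api": "move_arm", "payload": {"series": [{"linear": [-15,0,0],"roll": 0},{"linear": [-45,-5,0],"roll": 0},{"linear": [-70,-10,0],"roll": 0},{"linear": [-70,-10,0],"roll": 0}]}}

```text
time_s: 5.4
ee_pos: [0.4496, -0.0917, 0.2456]
tool_rot: [-0.68, 0.733, 0.001, -0.001]
contact_force: [0.3, -0.3, 0.6]
width: 0.0599
```

Run:
```python
from h import *
from arc import p,R,H
s=env.observe(); print({k:np.round(s[k],3).tolist() for k in ("ee_pos","contact_force","moment")})
im,K,T=cam("side","pics/side4.png"); b=cv2.cvtColor(im,cv2.COLOR_RGB2BGR)
x0,y0,f=255,125,7
g=cv2.resize(b[y0:y0+85,x0:x0+55],None,fx=f,fy=f,interpolation=cv2.INTER_CUBIC); g2=g.copy()
def P(ph,q,z):
    v=R(p[2])@(H+R(-ph)@np.array(q))+p[:2]; return tuple(((proj(K,T,[v[0],v[1],z])[0]-[x0,y0]+.5)*f).astype(int))
for ph,c in((0,(0,255,0)),(.06,(0,0,255))):
    for q in((0,-.23),(-.012,-.23)): cv2.line(g2,P(ph,q,.02),P(ph,q,.15),c,1)
    cv2.circle(g2,P(ph,(-.034,-.205),.085),4,c,1)
cv2.imwrite("pics/c5.png",np.hstack([g,g2]))
```

```text
{'ee_pos': [0.45, -0.092, 0.246], 'contact_force': [0.34, -0.321, 0.622], 'moment': [0.027, -0.098, 0.016]}
```

View pics/c5.png

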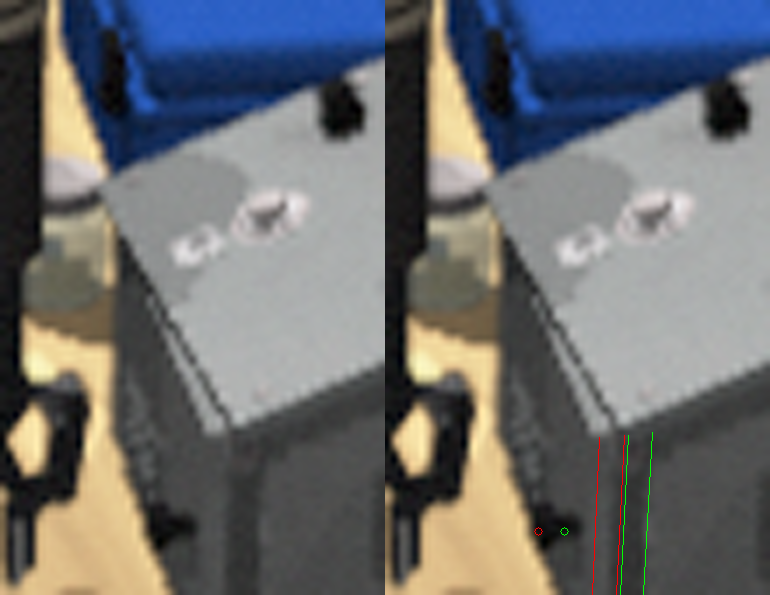

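Call:
{"api": "move_arm", "payload": {"series": [{"linear": [0,0,-20],"roll": 0},{"linear": [0,3,-40],"roll": 0},{"linear": [0,6,-55],"roll": 0},{"linear": [15,6,-55],"roll": 1},{"linear": [30,6,-55],"roll": 1},{"linear": [40,6,-55],"roll": 1},{"linear": [45,6,-55],"roll": 1},{"linear": [50,6,-55],"roll": 1},{"linear": [50,6,-55],"roll": 1}]}}

```text
time_s: 6.35
ee_pos: [0.5006, -0.0858, 0.1893]
tool_rot: [-0.686, 0.728, 0.002, -0.003]
contact_force: [-1.7, -0.4, -0.3]
width: 0.0602
```

Call:
{"api": "move_arm", "payload": {"series": [{"linear": [2,0,0],"roll": 0},{"linear": [4,0,0],"roll": 0},{"linear": [6,0,0],"roll": 0},{"linear": [6,0,0],"roll": 0}]}}

```text
time_s: 6.75
ee_pos: [0.504, -0.086, 0.189]
tool_rot: [-0.686, 0.728, 0.004, -0.005]
contact_force: [-20.0, 1.4, 4.8]
width: 0.0601
```

```bash
cat > ov.py <<'E'
from h import *
from arc import p,R,H
import sys
s=env.observe(); print({k:np.round(s[k],3).tolist() for k in ("time_s","ee_pos","contact_force","moment")})
im,K,T=cam("side",f"pics/side{sys.argv[1]}.png"); b=cv2.cvtColor(im,cv2.COLOR_RGB2BGR)
x0,y0,f=230,130,6
g=cv2.resize(b[y0:y0+90,x0:x0+66],None,fx=f,fy=f,interpolation=cv2.INTER_CUBIC); g2=g.copy()
def P(ph,q,z):
    v=R(p[2])@(H+R(-ph)@np.array(q))+p[:2]; return tuple(((proj(K,T,[v[0],v[1],z])[0]-[x0,y0]+.5)*f).astype(int))
for ph,c in((0,(0,255,0)),(.06,(0,0,255))):
    for q in((0,-.23),(-.012,-.23)): cv2.line(g2,P(ph,q,.02),P(ph,q,.15),c,1)
    cv2.circle(g2,P(ph,(-.034,-.205),.085),4,c,1)
cv2.imwrite(f"pics/o{sys.argv[1]}.png",np.hstack([g,g2]))
E
python3 ov.py 5
```

```text
{'time_s': 6.75, 'ee_pos': [0.504, -0.086, 0.189], 'contact_force': [-19.996, 1.417, 4.821], 'moment': [0.541, 5.572, 0.16]}
```

View pics/o5.png

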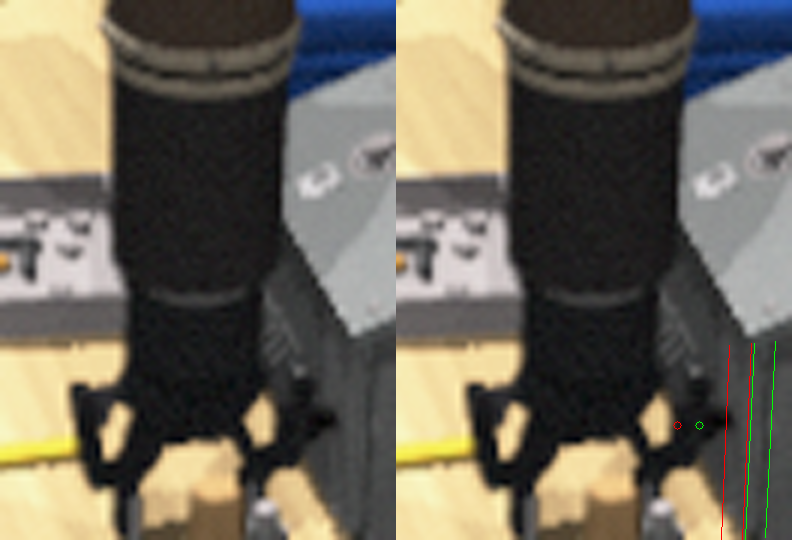

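Call:
{"api": "move_arm", "payload": {"series": [{"linear": [-15,0,0],"roll": 0},{"linear": [-40,0,0],"roll": 0},{"linear": [-60,0,15],"roll": 0},{"linear": [-60,0,60],"roll": -4},{"linear": [-60,0,105],"roll": -12},{"linear": [-60,0,150],"roll": -20},{"linear": [-60,0,195],"roll": -28},{"linear": [-50,-30,215],"roll": -36},{"linear": [-40,-70,215],"roll": -44},{"linear": [-30,-110,215],"roll": -52},{"linear": [-25,-150,215],"roll": -60},{"linear": [-24,-180,215],"roll": -68}]}}

```text
time_s: 8.0
ee_pos: [0.486, -0.2674, 0.4062]
tool_rot: [-0.16, 0.987, -0.0, 0.001]
contact_force: [0.6, 1.1, -0.3]
width: 0.06
```

Call:
{"api": "move_arm", "payload": {"series": [{"linear": [0,-10,0],"roll": -8},{"linear": [0,-16,0],"roll": -15},{"linear": [0,-16,0],"roll": -22},{"linear": [0,-16,0],"roll": -22},{"linear": [0,-16,0],"roll": -22}], "grip": 40}}

```text
time_s: 8.5
ee_pos: [0.4853, -0.2813, 0.406]
tool_rot: [0.027, 1.0, -0.0, 0.0]
contact_force: [0.2, -0.9, -0.5]
width: 0.0401
```

```bash
python3 ov.py 6
python3 - <<'E'
from h import *
s=env.observe(); print({k:np.round(s[k],4).tolist() for k in ("joints","ee_pos","tool_rot","width")})
w,K,T=cam("wrist","pics/w6.png"); t,K2,T2=cam("top","pics/top6.png")
print(T.round(3).tolist(), proj(K,T,[[.481,-.282,.17],[.479,-.282,.08],[s["ee_pos"][0],s["ee_pos"][1],.17]]).round(1))
o=cv2.imread("pics/o6.png")[:400,396:]
w=cv2.cvtColor(w,cv2.COLOR_RGB2BGR)
cv2.imwrite("pics/c6.png",np.hstack([o,cv2.resize(w,(400,300))[:,:] if 0 else cv2.copyMakeBorder(cv2.resize(w,(400,300)),0,100,0,0,0)]))
E
```

```text
{'time_s': 8.5, 'ee_pos': [0.485, -0.281, 0.406], 'contact_force': [0.248, -0.93, -0.539], 'moment': [0.003, -0.003, -0.018]}
{'joints': [-0.1761, 0.1706, -0.2418, 0.0001, -1.1577, -1.4484], 'ee_pos': [0.4853, -0.2812, 0.406], 'tool_rot': [0.0268, 0.9996, -0.0001, 0.0004], 'width': 0.0401}
[[0.054, 0.951, 0.305, 0.408], [0.999, -0.052, -0.016, -0.277], [0.0, 0.305, -0.952, 0.375], [0.0, 0.0, 0.0, 1.0]] [[246.8 199.1]
 [246.9 164.7]
 [248.3 205. ]]
```

View pics/c6.png

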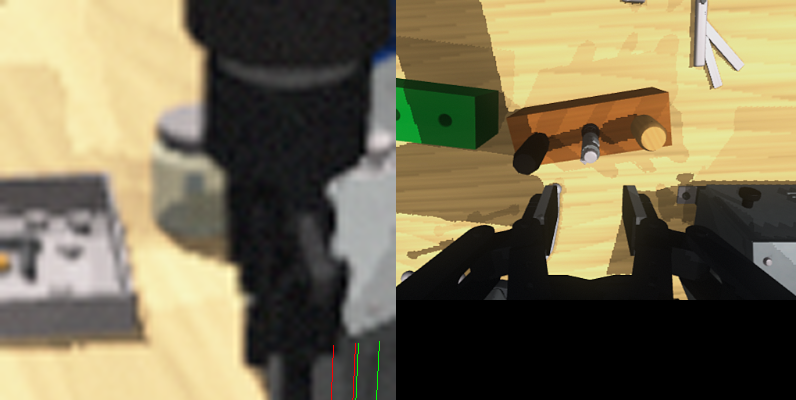

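Call:
{"api": "move_arm", "payload": {"series": [{"linear": [-3,0,-30],"roll": 0},{"linear": [-3,0,-60],"roll": 0},{"linear": [-3,0,-85],"roll": 0},{"linear": [-3,0,-105],"roll": 0},{"linear": [-3,0,-113],"roll": 0},{"linear": [-3,0,-113],"roll": 0}]}}

```text
time_s: 9.25
ee_pos: [0.4819, -0.2812, 0.2919]
tool_rot: [0.028, 1.0, 0.0, -0.001]
contact_force: [0.4, -0.9, -0.8]
width: 0.0401
```

Call:
{"api": "move_arm", "payload": {"series": [{"linear": [0,0,0],"roll": 0},{"linear": [0,0,0],"roll": 0},{"linear": [0,0,0],"roll": 0},{"linear": [0,0,0],"roll": 0},{"linear": [0,0,0],"roll": 0},{"linear": [0,0,0],"roll": 0}], "grip": 0}}

```text
time_s: 9.85
ee_pos: [0.4824, -0.2815, 0.294]
tool_rot: [0.028, 1.0, -0.0, 0.001]
contact_force: [-0.8, 1.7, 6.4]
width: 0.0157
```

Call:
{"api": "move_arm", "payload": {"series": [{"linear": [0,0,15],"roll": 0},{"linear": [0,0,30],"roll": 0},{"linear": [0,0,44],"roll": 0},{"linear": [-4,0,44],"roll": 0},{"linear": [-9,0.5,44],"roll": 0},{"linear": [-13.5,1,44],"roll": 0},{"linear": [-18,1,44],"roll": 0},{"linear": [-22.5,1.3,43.5],"roll": 0},{"linear": [-22.5,1.3,43.5],"roll": 0}]}}

```text
time_s: 10.75
ee_pos: [0.4594, -0.28, 0.3363]
tool_rot: [0.029, 1.0, -0.0, 0.001]
contact_force: [4.0, 0.0, 2.8]
width: 0.0159
```

Call:
{"api": "move_arm", "payload": {"series": [{"linear": [-4.5,0.3,-0.5],"roll": 0},{"linear": [-9,0.5,-1.5],"roll": 0},{"linear": [-13.5,0.8,-2.5],"roll": 0},{"linear": [-17.6,1,-3.5],"roll": 0},{"linear": [-17.6,1,-3.5],"roll": 0},{"linear": [-17.6,1,-3.5],"roll": 0}]}}

```text
time_s: 11.35
ee_pos: [0.4417, -0.2791, 0.3325]
tool_rot: [0.029, 1.0, 0.0, -0.0]
contact_force: [3.3, -0.2, 2.1]
width: 0.0155
```

```bash
cat > pen.py <<'E'
from h import *
import sys
s=env.observe(); e=np.array(s["ee_pos"]); print({k:np.round(s[k],3).tolist() for k in ("time_s","ee_pos","contact_force","width")})
im,K,T=cam("side",f"pics/side{sys.argv[1]}.png"); b=cv2.cvtColor(im,cv2.COLOR_RGB2BGR)
G=e-[0,0,.155]; c=proj(K,T,G)[0]; f=8; x0,y0=(c-[24,20]).astype(int)
g=cv2.resize(b[y0:y0+70,x0:x0+48],None,fx=f,fy=f,interpolation=cv2.INTER_CUBIC); g2=g.copy()
for th,col in((15,(255,0,0)),(20,(0,255,0)),(25,(0,0,255))):
    a=np.radians(th); u=np.array([-np.sin(a)*.9985,np.sin(a)*.055,np.cos(a)])
    q=((proj(K,T,[G-.119*u,G+.031*u])-[x0,y0]+.5)*f).astype(int); cv2.line(g2,tuple(q[0]),tuple(q[1]),col,1)
print("origin",x0,y0); cv2.imwrite(f"pics/p{sys.argv[1]}.png",np.hstack([g,g2]))
E
python3 pen.py 7
```

```text
{'time_s': 11.35, 'ee_pos': [0.442, -0.279, 0.333], 'contact_force': [3.257, -0.188, 2.106], 'width': 0.016}
origin 236 193
```

View pics/p7.png

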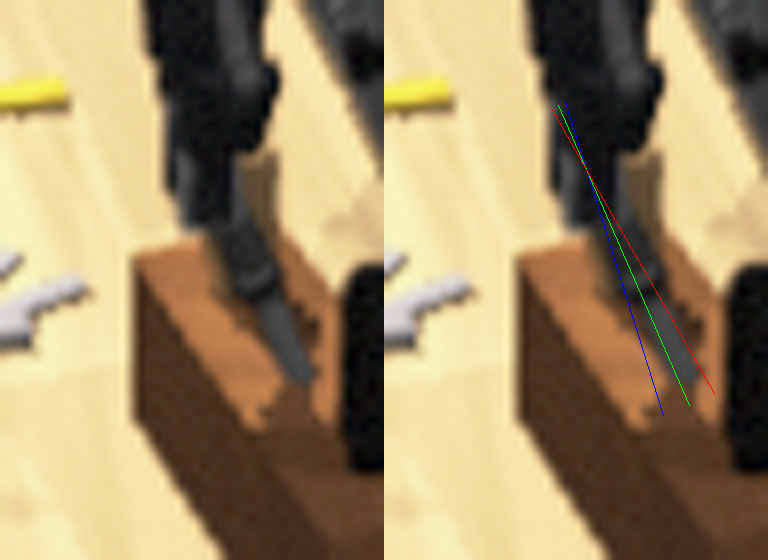

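Call:
{"api": "move_arm", "payload": {"series": [{"linear": [-3,0,10],"roll": 0},{"linear": [-7,0.5,20],"roll": 0},{"linear": [-10,0.5,35],"roll": 0},{"linear": [-10,0.5,60],"roll": 0},{"linear": [-10,0.5,90],"roll": 0},{"linear": [0,20,120],"roll": 0},{"linear": [15,50,145],"roll": 0},{"linear": [30,80,157],"roll": 0},{"linear": [50,115,157],"roll": 0},{"linear": [70,150,157],"roll": 0},{"linear": [90,185,157],"roll": 0},{"linear": [108,218,157],"roll": 0}]}}

```text
time_s: 12.6
ee_pos: [0.5493, -0.0598, 0.4897]
tool_rot: [0.029, 1.0, -0.0, -0.001]
contact_force: [-0.1, -0.6, -1.5]
width: 0.0159
```

Call:
{"api": "move_arm", "payload": {"series": [{"linear": [15,28,0],"roll": 0},{"linear": [28,53,0],"roll": 0},{"linear": [40,75,0],"roll": 0},{"linear": [48,88,0],"roll": 0},{"linear": [51,92,0],"roll": 0},{"linear": [51,92,0],"roll": 0},{"linear": [51,92,0],"roll": 0}]}}

```text
time_s: 13.3
ee_pos: [0.6004, 0.0302, 0.4898]
tool_rot: [0.029, 1.0, -0.0, -0.0]
contact_force: [-0.1, -0.1, -0.7]
width: 0.0154
```

```bash
python3 pen.py 8
python3 - <<'E'
from h import *
g=cv2.imread("pics/p8.png")[:500]
t=cv2.cvtColor(cam("top","pics/top8.png")[0],cv2.COLOR_RGB2BGR)
K,T=load("pics/top8.png")
# door / bolt region
x0,y0=185,80
c=cv2.resize(t[y0:y0+120,x0:x0+115],None,fx=3.4,fy=3.4,interpolation=cv2.INTER_CUBIC)
g2=g[:,384:]; h=500
c=cv2.copyMakeBorder(c,0,max(0,h-c.shape[0]),0,0,0)[:h]
cv2.imwrite("pics/c8.png",np.hstack([g2,c])); print(c.shape)
s=env.observe(); e=np.array(s["ee_pos"])
E
```

```text
{'time_s': 13.3, 'ee_pos': [0.6, 0.03, 0.49], 'contact_force': [-0.058, -0.099, -0.715], 'width': 0.015}
origin 256 98
(500, 391, 3)
```

View pics/c8.png

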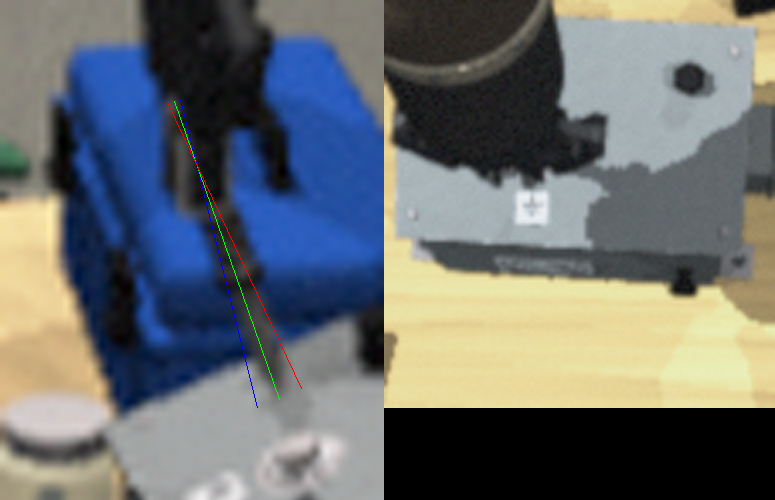

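Run:
```python
from h import *
b=cv2.imread("pics/side8.png").astype(int)
print(b[118:150,274:300].sum(2)//3 if 0 else "")
print("b-r");
for r in range(120,142): print(r,(b[r,274:298,0]-b[r,274:298,2]))
print("gray")
for r in range(136,152): print(r,b[r,280:300].sum(1)//3)
K,T=load("pics/side8.png"); G=np.array([.6004,.0302,.4898-.155])
for th in(16,18,20,22,24):
    a=np.radians(th); u=np.array([-np.sin(a)*.9985,np.sin(a)*.055,np.cos(a)])
    q=proj(K,T,[G-.119*u,G-.107*u,G-.059*u,G-.054*u]); print(th,q.round(2).tolist())
from arc import p,R,H
K,T=load("pics/top8.png")
for ph in(0,.05):
    v=R(p[2])@(H+R(-ph)@np.array([-.034,-.205]))+p[:2]; print("knob crop px",ph,((proj(K,T,[*v,.085])[0]-[185,80]+.5)*3.4+[384,0]).round(0))
```

```text
b-r
120 [125 106  45  -4  -2   2   0   1   3   0  11  94 114 121  99  47   0  -3
  50 114 126 127 126 126]
121 [126 116  71  12  -2   1   3   2   2  -1  27 109 135 122 112  77  32  17
  52  91 116 127 130 127]
122 [122 126 107  64   5  -2   0   0   6   0  15 117 145 140 138 128 106  94
  97 100 122 123 124 124]
123 [118 125 126  90  13  -1   1   3  -2   2  -1  89 139 146 147 147 139 136
 128 125 126 125 127 126]
124 [116 133 137 125  59  26  22   5  -3  -3  -2  34 127 149 147 150 147 147
 138 138 135 130 124 128]
125 [120 138 147 149 123  99  69  20   1   0   0  -1  97 139 147 148 148 148
 146 145 145 140 134 129]
126 [124 139 147 148 149 149 129  64  -1  -1   1   0  61 131 148 150 147 149
 147 145 147 145 151 140]
127 [113 132 140 146 146 150 148  91  21   0  -2  -2  37 127 149 146 146 147
 148 147 146 143 148 144]
128 [ 96 126 139 147 147 147 150 114  44  -1  -2  -2  -2  97 140 146 150 145
 149 147 145 146 147 145]
129 [ 94 123 137 143 149 148 149 138  72   2   0   1  -1  58 130 148 149 148
 146 148 148 144 148 146]
130 [ 91 112 131 143 144 146 146 145  93  22   1   0   3  32  99 1
[... 2209 characters left out ...]
162]
149 [165 167 164 166 165 166 166 165 157 154 142 138 142 141 149 163 163 167
 166 167]
150 [166 165 167 166 166 166 166 167 163 166 157 142 138 138 149 162 164 165
 164 165]
151 [166 163 164 165 165 168 167 167 166 166 166 148 145 146 160 163 165 164
 163 166]
16 [[288.26, 148.27], [287.48, 145.34], [284.27, 133.41], [283.93, 132.14]]
18 [[289.37, 147.84], [288.48, 144.96], [284.83, 133.19], [284.45, 131.94]]
20 [[290.47, 147.39], [289.47, 144.55], [285.39, 132.96], [284.96, 131.73]]
22 [[291.55, 146.89], [290.45, 144.1], [285.94, 132.71], [285.46, 131.5]]
24 [[292.62, 146.37], [291.42, 143.63], [286.48, 132.45], [285.96, 131.26]]
knob crop px 0 [686. 294.]
knob crop px 0.05 [683. 306.]
```

Run:
```python
from h import *
K,T=load("pics/side8.png"); 
print(proj(K,T,[[.652,.028,.195],[.6524,.0282,.196],[.655,.028,.195],[.652,.031,.195]]).round(2))
K,T=load("pics/top8.png")
print(proj(K,T,[[.652,.028,.195]]), "seen",192/3.9+180,195/3.9+75)
```

```text
[[293.06 154.23]
 [293.16 153.93]
 [293.86 154.12]
 [292.77 153.87]]
[[229.29752559 124.80855916]] seen 229.23076923076923 125.0
```

Call:
{"api": "move_arm", "payload": {"series": [{"linear": [2,0,0],"roll": 0},{"linear": [4,0,-7],"roll": 0},{"linear": [7,0,-14],"roll": 0},{"linear": [9,0,-20],"roll": 0},{"linear": [10,0,-23],"roll": 0},{"linear": [10,0,-23],"roll": 0},{"linear": [10,0,-23],"roll": 0}]}}

```text
time_s: 14.1
ee_pos: [0.6109, 0.031, 0.4667]
tool_rot: [0.029, 1.0, -0.0, -0.0]
contact_force: [0.5, -0.5, 0.4]
width: 0.0154
```

Run:
```python
from h import *
s=env.observe(); print(s["ee_pos"],s["contact_force"],s["moment"])
im,K,T=cam("side","pics/side9.png"); f=[np.array(env.observe()["contact_force"])]
b=cv2.cvtColor(im,cv2.COLOR_RGB2BGR); x0,y0=270,125
g=b[y0:y0+45,x0:x0+45]; a=cv2.resize(g,None,fx=8.5,fy=8.5,interpolation=cv2.INTER_CUBIC)
t,K,T=cam("top","pics/top9.png"); cv2.imwrite("pics/c9s.png",a)
for r in range(146,160): print(r,b[r,282:304].sum(1)//3)
```

```text
[0.61093323 0.03100087 0.46666421] [ 0.47373343 -0.45436573  0.44608101] [ 0.05637627 -0.0191382   0.02869639]
146 [166 166 164 163 166 147 139 104  69  66  75 128 139 137 138 136 137 137
 148 150 157 162]
147 [166 164 165 167 165 149 150 140  87  62  70 115 137 140 148 152 150 149
 159 163 162 163]
148 [168 166 167 165 166 157 163 160 101  66  64  80 125 140 160 166 165 165
 166 165 162 166]
149 [166 166 165 166 166 167 168 149 106  69  67  69 126 141 155 168 164 166
 164 165 164 165]
150 [168 168 167 166 167 167 162 158 132  87  69  88 130 151 164 166 165 165
 164 164 164 166]
151 [165 166 168 168 165 167 164 165 160 139  95  96 133 161 166 164 164 166
 163 165 165 168]
152 [168 168 168 165 165 165 168 167 171 175 139 110 170 176 192 185 173 168
 163 166 163 166]
153 [168 166 166 164 167 167 166 168 178 189 178 134 162 158 215 216 198 175
 166 164 164 166]
154 [163 167 165 166 167 168 171 190 179 181 163 123 100 102 219 219 200 174
 167 168 166 166]
155 [166 165 167 167 168 168 178 198 157 133 104  97 101 149 202 202 180 168
 168 166 165 167]
156 [167 167 166 163 162 167 184 178 177 130  94 106 107 149 186 200 176 167
 166 168 166 164]
157 [160 175 196 183 162 165 187 171 182 144 104 112 114 102 160 176 168 167
 168 169 164 166]
158 [174 167 186 212 182 165 183 182 172 158 146 114 103 101 135 161 168 167
 165 163 165 167]
159 [185 165 192 228 206 171 172 182 184 175 170 119  88  86 147 168 167 168
 164 164 165 169]
```

Call:
{"api": "move_arm", "payload": {"series": [{"linear": [1,0,-2.5],"roll": 0},{"linear": [1.5,0,-4.5],"roll": 0},{"linear": [1.5,0,-4.5],"roll": 0},{"linear": [1.5,0,-4.5],"roll": 0}]}}

```text
time_s: 14.6
ee_pos: [0.6124, 0.031, 0.4625]
tool_rot: [0.029, 1.0, 0.0, 0.0]
contact_force: [0.7, -0.7, 0.7]
width: 0.0157
```

Call:
{"api": "move_arm", "payload": {"series": [{"linear": [0.7,0,-2],"roll": 0},{"linear": [0.7,0,-2],"roll": 0},{"linear": [0.7,0,-2],"roll": 0}]}}

```text
time_s: 14.9
ee_pos: [0.6131, 0.031, 0.4604]
tool_rot: [0.029, 1.0, 0.0, 0.0]
contact_force: [0.2, 0.3, 2.3]
width: 0.0152
```

```bash
cat > fr.py <<'E'
from h import *
F=[]
for i in range(8):
    env.read_camera("top"); s=env.observe(); F.append(list(s["contact_force"])+list(s["moment"]))
F=np.array(F); print(s["time_s"],s["ee_pos"],F.mean(0).round(2),F.std(0).round(2))
E
python3 fr.py
```

```text
15.3 [0.61308601 0.03097969 0.46030349] [ 0.31  0.41  1.92  0.08 -0.31  0.  ] [0.56 0.32 0.22 0.03 0.04 0.02]
```

Call:
{"api": "move_arm", "payload": {"series": [{"linear": [0.5,0,-1.5],"roll": 0},{"linear": [0.5,0,-1.5],"roll": 0},{"linear": [0.5,0,-1.5],"roll": 0}]}}

```text
time_s: 15.6
ee_pos: [0.6136, 0.031, 0.4588]
tool_rot: [0.029, 1.0, 0.0, 0.0]
contact_force: [0.8, -0.3, 2.0]
width: 0.0154
```

```bash
python3 fr.py
```

```text
16.0 [0.61356762 0.03093577 0.45876228] [ 0.67  0.1   2.94  0.06 -0.4   0.01] [0.46 0.44 0.64 0.02 0.03 0.03]
```

Run:
```python
from h import *
b=cv2.cvtColor(cam("side","pics/side10.png")[0],cv2.COLOR_RGB2BGR)
w,K,T=cam("wrist","pics/w10.png"); w=cv2.cvtColor(w,cv2.COLOR_RGB2BGR)
t=cv2.cvtColor(cam("top","pics/top10.png")[0],cv2.COLOR_RGB2BGR)
a=cv2.resize(b[110:170,260:320],(400,400),interpolation=cv2.INTER_CUBIC)
c=cv2.resize(w,(400,300)); d=cv2.resize(t[80:230,180:380],(400,300))
L=np.vstack([a,np.zeros((200,400,3),np.uint8)]); L[400:]=cv2.resize(b,(400,300))[50:250]
cv2.imwrite("pics/c10.png",np.hstack([L,np.vstack([c,d])]))
K,T=load("pics/side10.png"); G=np.array([.6136,.031,.4588-.155]); a=np.radians(20); u=np.array([-np.sin(a)*.9985,np.sin(a)*.055,np.cos(a)])
print(((proj(K,T,[[.652,.028,.195],G-.054*u,G-.119*u])-[260,110]+.5)*6.67).round(0))
```

```text
[[224. 298.]
 [191. 200.]
 [227. 302.]]
```

View pics/c10.png

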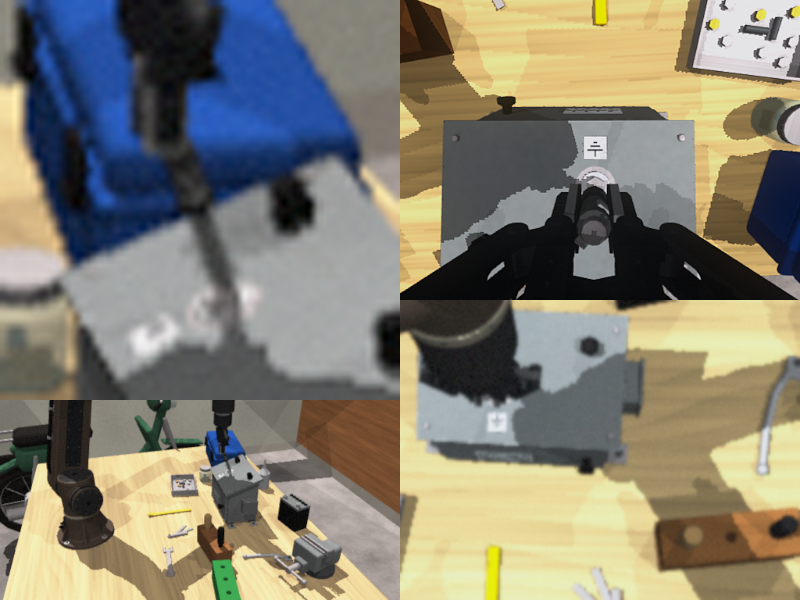

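```bash
python3 -c "
from bench import env
s=env.observe();print(s['time_s'],s['contact_force'],s['width']);print(env.job_done())"
```

```text
16.15 [ 0.35894702 -0.46966149  2.93435212] 0.015469072420460863
the job is handed in; nothing more can be done
None
```

I pushed the door shut, lifted out the tester pen and handed the job in at 16.2 s. The pen's nose is pressed on the earth bolt's hexagon head and the arm is still holding it there.

**Door:** My first push stalled at about 26 N. The gripper's linkage had apparently caught the roof eave, and the door stood open by about 0.05 rad. I backed off, lowered the gripper and pushed again. Later pictures show the door flat under the eave, with the knob within about 1–2 mm of its shut position. I did not measure the snap itself.

**Pen angle:** The tool can only turn about the vertical, so I tilted the pen in the fingers by levering it against the rim of its hole. The side picture put it at about 19–20° toward the box's front, where 20° is square to the roof. That reading is good to about 1–2°, and I did not measure it again after contact.

**Touch:** The final pictures show the nose on the middle of the bolt head, within about 2 mm.

**Spring:** My two estimates of how far the nose is pushed in disagree slightly. Position gives about 3.6 mm and the 2.9 N upward force gives about 5 mm. Both are well short of the 8 mm stop.

**Other items:** I touched nothing else on the bench. The nut driver and screwdriver are still in the block in the last picture.

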